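# Cure a coated cup in the UV curing box

### The job

The inside of the little black cup has just been coated: set it down upright and centred on the round platform in the grey curing box, keeping it upright on the way, and shut the amber-windowed lid fully. Then turn the exposure dial until its white pointer lines up with the red index mark, and only then press the green start button all the way in and let go. Leave the other things on the bench where they are.

Things in the scene. Friction and masses are not known exactly. Their poses are not given: they have to be found in the camera images.
- black_cup: small black cup open at the top, 55 mm across the rim, 35 mm tall, 60 g; origin at the centre of its underside, z up along its axis; it stands on the bench left of the curing box
- curing_box: fixed grey curing box, 170 mm deep (x) by 290 wide (y); origin at the centre of its underside, x away from the robot, y left. Left 110 mm (y +35 to +145): low control desk, top 65 mm high, dial behind, green button in front. Right (y -145 to +35): open-topped chamber, rim 101 mm high, walls 6 mm, inside 158 by 168 mm, lid hinged along the far rim
- platform (a point): centre of the top face of the round dark platform in the chamber (90 mm across, top 46 mm above the bench and 55 mm below the rim, 10 mm in front of the middle of the chamber); the cup belongs here
- lid (a joint): lid angle, rad: 0 shut, 1.3 to 1.45 standing open (start). A stiff hinge keeps it where it is left. Black frame with amber window, 170 mm from hinge to front edge, 180 wide, 8 thick. Shuts by pushing its outer face (the far face while it stands open) toward the robot and down, 2 to 5 N near the front edge
- lid_edge (a point): middle of the lid's free (front) edge on the outer face
- lid_hinge (a point): middle of the hinge line at the outer face of the lid
- dial (a joint): dial angle, rad, grows clockwise seen from above, range 0 to 4.7; starts low, the mark lies 0.7 to 2.2 rad further clockwise. Stiff enough to stay where it is left (0.06 N m)
- dial_grip (a point): on the dial's vertical axis, 26 mm above the desk, inside the grey grip bar: 56 mm long, 14 thick, from 9 to 35 mm above the desk, on a black disc of 74 mm diameter whose top is 9 mm above the desk. Bar and this turning frame's x axis point along the white pointer. The chamber's side wall is 55 mm from the axis and 36 mm higher than the desk
- dial_pointer (a point): tip of the dial's white pointer, at the rim of the black disc, 38 mm from the axis
- index_plate: round aluminium scale plate, 100 mm across, 2 mm thick, fixed to the desk under the dial; origin on the dial's axis at the desk top; its x axis points to the red mark
- index_mark (a point): inner end of the red index mark on the scale plate, 38 mm from the dial's axis: the pointer tip must come to it
- start (a joint): travel of the green start button, m: 0 out, 0.006 fully in; springs back; about 5 N to push fully in
- start_top (a point): centre of the top of the green start button (26 mm across)
- jar_lid: bystander: grey jar lid, 87 mm across, 12 mm tall; origin under its centre
- small_jar: bystander: small jar with a green cap, 46 mm across, 106 mm tall; origin under its centre
- pliers: bystander: pliers, 190 by 54 by 14 mm; origin under their centre
- box_screws: bystander: small grey carton 70 by 45 by 30 mm; origin under its centre
Mind the look-alikes: they are no part of the job. Of the things that look like the black_cup, the largest one is meant.

How it is judged:
By the outcome, as a careful person would: the job done as asked, in the order asked, and still so for the second after the job is handed in, with the robot touching nothing.
It also fails if it takes over 72 s, if anything falls off the work surface, if the arm or the gripper's body presses on something with over 40 N, if the wrist force passes 120 N, or if a joint passes its speed limit or range.

### The arm

A 6-joint arm with a two-finger parallel gripper is mounted at the origin on a cart in front of the work surface, level with it; the furniture and walls round the work are solid. World frame = base frame: x ahead of the robot, y to its left, z up, the work surface at z = 0. Lengths are in m, angles in rad, forces in N, time in s.
With the tool pointing down it reaches from about 0.425 to 1.125 m from the base axis. Payload 14.9 kg.
Tool frame: the origin (TCP) lies between the finger pads; the fingertips stand 17 mm ahead of it and the grasp point (between the pads) lies 2 mm behind it (tips_ahead is the distance from the TCP to the fingertips, in m); z points along the fingers, x is the direction in which the jaws open and shut, and the axes are right-handed (so a half turn about z gives the same grasp; the last joint's range is limited). The gripper opens to 91 mm and grips with 3 to 60 N. Pads are 32 mm wide; open, the fingers measure 118 mm over their backs; the gripper's body (76 mm by 178 mm) begins 60 mm behind the grasp point.
Start: joints at [-1.245, 0.379, 1.734, -0, 1.028, -0.033], TCP at [0.246, -0.655, 0.231] pointing down, gripper open.
Joint ranges: [-2.77, 2.77], [-0.74, 2.19], [0, 2.66], [-1.06, 4.2], [0.31, 2.87], [-3.08, 3.08]. Speed limits (rad/s): [1.89, 1.89, 2.39, 3.14, 3.14, 3.14].

### API

Orientations are given as a unit quaternion [w, x, y, z].
In Python, from workcell import observe, capture, job_done, tips_ahead gives the robot as it stands.
- The arm moves only by the tool play_rows, never from a script. Its argument "rows" is a list of rows, each a list of 3 entries, a list of its own where there are three numbers: the shift along the tool's x, y, z in m, then the turn, a rotation vector about the tool's x, y, z in degrees, then the closure in counts, from 0 (fully open) to 255 (shut). In form: [[[x, y, z], [ax, ay, az], claw], ...]. A call has 1 to 10 rows; each row is the pose to reach, as a shift and turn from the pose measured when the call began, along the tool's axes at that moment; what a row does not reach only later rows make up. A row lasts 1/12 s, in which the tool goes at most 41.7 mm and 7.16 degrees, less where a joint would pass 70% of its speed; a pose out of reach is approached as far as the arm can. A call with a gripper value outside its range is refused whole. The fingers move at their own pace and stop on an object; the grip force is fixed at half the most. Time passes only in rows, so rows that repeat a pose let the fingers close. It gives the time, the measured TCP pose, the force and the opening at its end, in the units of the state.
- observe(): the state, without advancing time (a new reading comes with each control period).
- capture(name): name is "side" or "top"; returns a dict with "image" (400x640x3 uint8, red, green, blue), "fov_y" (degrees; the focal length in pixels is half the picture's height over the tangent of half this angle, whatever the lens; pixels are square), "cx", "cy" (the principal point, pixels), "dist_coeffs" ([k1, k2, p1, p2, k3] as OpenCV has them; the pictures are not rectified), "camera_from_world" (4x4, takes a point from world to camera coordinates). Camera axes: x right, y down, z forward; pixel columns grow to the right and rows downward; lengths in m; the calibration is good to about 2 mm. A picture is of the moment at which its call begins. There is no depth.
- job_done(): hands the job in, once; it reports no verdict.
The state is a dict: "time": time; "qpos": joint angles; "dq": joint speeds; "joint_efforts": joint torques, N m; "tool_pos": TCP position; "eef_rot": TCP orientation; "contact_force": force on the tool from outside, world axes, zero at the start; "moment": the same for the moment, N m; "grip_width": finger opening in m.
Only numpy, scipy, OpenCV 4.12 (cv2) and the standard library are available. Lean on these libraries where they do the work, as an engineer would, in place of code of your own. Each camera call takes 0.05 s, during which the arm holds its last target. There are 200 camera calls.

## Working session

There is one attempt and no reset: what is moved stays moved. The work goes in short steps, Python scripts to look and compute and a tool call to move; the robot and the scene stay as the last step left them, time stands still between calls to the robot, and variables do not carry over. Pictures are saved under pics/ and viewed, about 8 in all and at most 12, crops included, and the job is handed in when it is done.

Besides the shell and the picture viewer there is one more tool, called after ">>>" in YAML: its name, and indented under it one key for each argument. play_rows: Moves the arm, as the interface text tells. Its arguments: {"type":"object","properties":{"rows":{"type":"array"}},"required":["rows"]}

```bash
mkdir -p pics; ls; cat > h.py <<'E'
import numpy as np, cv2
from workcell import observe, capture, job_done, tips_ahead
def K(c):
    f=200/np.tan(np.radians(c["fov_y"])/2); return np.array([[f,0,c["cx"]],[0,f,c["cy"]],[0,0,1.]])
def ray(c,uv):
    p=cv2.undistortPoints(np.array(uv,float).reshape(-1,1,2),K(c),np.array(c["dist_coeffs"],float)).reshape(-1,2)
    M=np.array(c["camera_from_world"]);R,t=M[:3,:3],M[:3,3]
    return -R.T@t,(np.c_[p,np.ones(len(p))])@R
def plane(c,uv,z):
    o,d=ray(c,uv); return o+d*((z-o[2])/d[:,2])[:,None]
def proj(c,P):
    M=np.array(c["camera_from_world"]);r,_=cv2.Rodrigues(M[:3,:3])
    return cv2.projectPoints(np.array(P,float).reshape(-1,1,3),r,M[:3,3],K(c),np.array(c["dist_coeffs"],float))[0].reshape(-1,2)
def save(c,n,box=None,s=1):
    im=c["image"]
    if box: im=im[box[1]:box[3],box[0]:box[2]]
    cv2.imwrite("pics/"+n,cv2.resize(im[:,:,::-1],None,fx=s,fy=s,interpolation=cv2.INTER_CUBIC))
E
python3 - <<'E'
from h import *
for n in("top","side"):
    c=capture(n);save(c,n+"0.png",s=1.25);o,d=ray(c,[[320,200]]);print(n,o,d,c["fov_y"],c["dist_coeffs"])
print(observe(),tips_ahead)
E
```

```text
pics
top [0.46877588 0.34237871 0.9306427 ] [[ 0.02821876  0.00844458 -0.99960425]] 56.66416740088898 [-0.06488651  0.          0.          0.          0.        ]
side [0.12857103 1.02261757 0.44329334] [[ 0.43412126 -0.79422909 -0.4252185 ]] 55.44249461329962 [0.02048894 0.         0.         0.         0.        ]
{'time': 0.1, 'qpos': array([-1.24529969e+00,  3.79370081e-01,  1.73469481e+00, -1.67378607e-05,
        1.02849350e+00, -3.33176977e-02]), 'dq': array([ 0.00068063, -0.00131987, -0.00080809, -0.00075287, -0.00042991,
       -0.00032639]), 'joint_efforts': array([ 8.83278190e-04, -7.65034246e+01, -4.35288405e+01,  6.52689720e-02,
        3.98234662e-02, -1.83973259e-05]), 'tool_pos': array([ 0.24569138, -0.65512113,  0.23035773]), 'eef_rot': array([-2.82349655e-04,  8.21940420e-01, -5.69573273e-01, -3.91783569e-04]), 'contact_force': array([-0.44134897,  0.43497339, -0.26082034]), 'moment': array([-0.01010356, -0.00129103,  0.05583043]), 'grip_width': 0.09126849193125858} 0.017
```

View pics/top0.png

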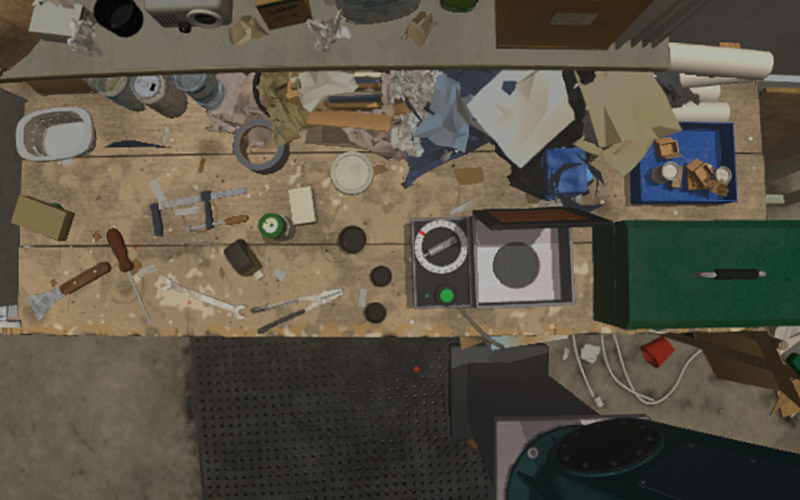

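View pics/side0.png

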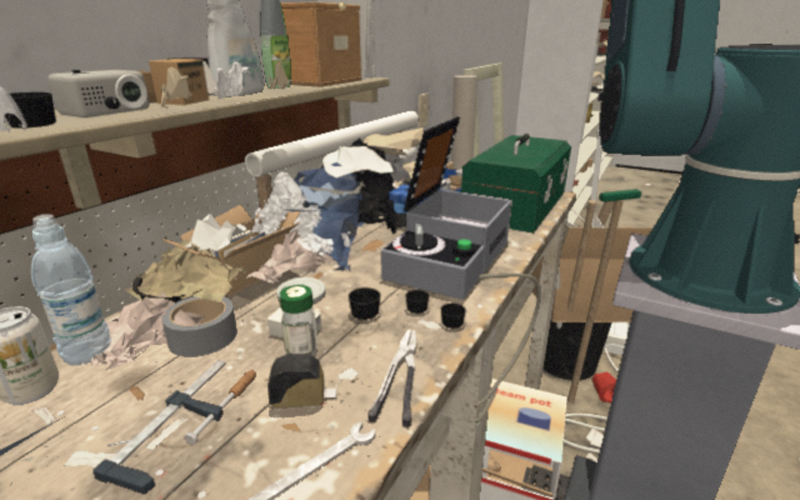

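Both views: the curing box has its desk on the left, with the dial at top-view full-res pixel ~(351,197) and the button at ~(357,236); the chamber is on the right. Candidates for the black cup (full-res top pixels):
- A: (281,191)
- B: (305,220)
- C: (300,250)
- Black pot on the shelf: (95,12), which isn't on the bench
- Black tape measure: (193,206)

A is the largest of the bench cups and my choice. I'll check it in a close crop.

```bash
python3 - <<'E'
from h import *
c=capture("top");save(c,"crop1.png",(265,155,475,260),3.8)
im=c["image"]; hsv=cv2.cvtColor(im,cv2.COLOR_RGB2HSV)
dark=(im.max(2)<62).astype(np.uint8)
n,l,s,ce=cv2.connectedComponentsWithStats(dark[:, :])
for i in range(1,n):
    x,y,w,h,a=s[i]
    if a>60 and 265<ce[i][0]<330 and 170<ce[i][1]<262:
        print("cup",s[i],ce[i],plane(c,[ce[i]],.035)[0],"w",np.linalg.norm(np.diff(plane(c,[[x,y+h/2],[x+w,y+h/2]],.035),axis=0)),"h",np.linalg.norm(np.diff(plane(c,[[x+w/2,y],[x+w/2,y+h]],.035),axis=0)))
g=cv2.inRange(hsv,(45,120,60),(80,255,255));n,l,s,ce=cv2.connectedComponentsWithStats(g)
for i in range(1,n):
    if s[i][4]>20 and 320<ce[i][0]<400:print("green",s[i],ce[i],plane(c,[ce[i]],.075))
r=cv2.inRange(hsv,(0,150,90),(8,255,255))|cv2.inRange(hsv,(172,150,90),(180,255,255));n,l,s,ce=cv2.connectedComponentsWithStats(r)
for i in range(1,n):
    if s[i][4]>3 and 320<ce[i][0]<400 and 150<ce[i][1]<250:print("red",s[i],ce[i],plane(c,[ce[i]],.067))
c=capture("side");save(c,"crop2.png",(270,90,430,270),3.3)
E
```

```text
cup [271 181  22  22 367] [281.35149864 191.19891008] [0.51593273 0.44337111 0.035     ] w 0.05334923509175481 h 0.053308824366731136
cup [297 213  16  16 207] [304.51690821 220.60386473] [0.44456895 0.38758123 0.035     ] w 0.03860982663684282 h 0.03854954213910871
cup [292 242  17  16 209] [299.80861244 249.79904306] [0.37437828 0.39927158 0.035     ] w 0.04096617744404905 h 0.038462047822796865
green [352 231  11  11  98] [356.86734694 236.02040816] [[0.4094699  0.26523513 0.075     ]]
red [336 185   4   3   7] [337.71428571 186.        ] [[0.52556763 0.30817124 0.067     ]]
```

View pics/crop1.png

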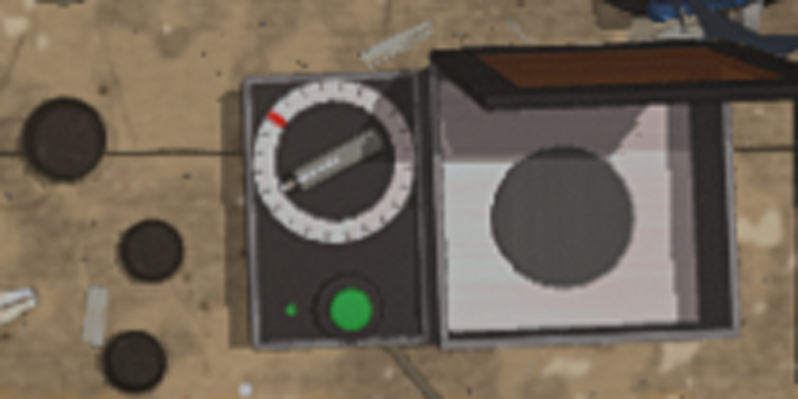

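View pics/crop2.png

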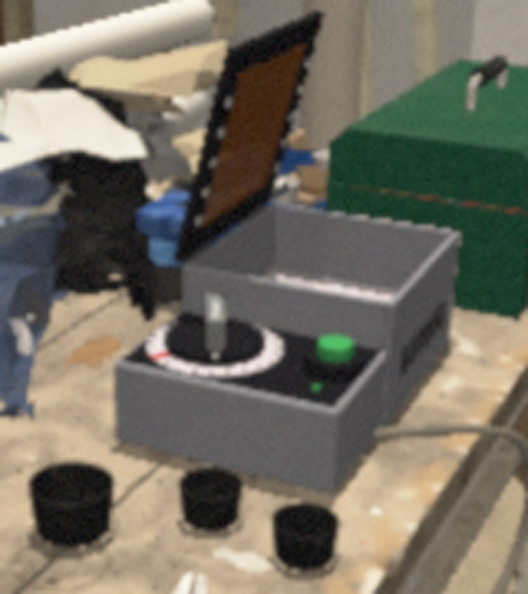

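Top crop: the largest cup A sits at crop (65,139), with the two smaller look-alikes below it. The white pointer tip is at (288,185), the red mark at (277,118), the dial centre near (333,160) and the platform at (563,217). The lid is open at the far rim. The side crop confirms the cup is upright and tapered.

```bash
cat > m.py <<'E'
from h import *
c=capture("top"); s=capture("side")
T=lambda u:(np.array(u,float)+.5)/3.8+np.array([265,155])-.5
S=lambda u:(np.array(u,float)+.5)/3.3+np.array([270,90])-.5
def tri(a,b):
    o1,d1=ray(c,[a]);o2,d2=ray(s,[b]);d1,d2=d1[0],d2[0]
    k=np.linalg.lstsq(np.c_[d1,-d2],o2-o1,rcond=None)[0];p,q=o1+k[0]*d1,o2+k[1]*d2
    return (p+q)/2,np.linalg.norm(p-q)
E
python3 - <<'E'
from m import *
names={"deskFL":((245,80),.065),"deskNL":((256,347),.065),"deskNR":((428,343),.065),"rimNR":((739,337),.101),"rimNL":((441,348),.101),"platform":((563,217),.046),"plate":((333,160),.067),"button":((351,309),.075),"barend":((372,137),.1),"ptr":((288,185),.074),"red":((277,118),.067)}
for k,(u,z) in names.items(): print(k,plane(c,T([u]),z)[0].round(4))
hsv=cv2.cvtColor(c["image"],cv2.COLOR_RGB2HSV)
w=((hsv[...,2]>135)&(hsv[...,1]<45)).astype(np.uint8);w[:, :328]=0;w[:,378:]=0;w[:172]=0;w[225:]=0
# ring outer contour -> ellipse
ct=max(cv2.findContours(w,0,1)[0],key=len);e=cv2.fitEllipse(cv2.convexHull(ct));print("ring",e,plane(c,[e[0]],.067))
im=c["image"].astype(int)
p=((im.max(2)<110)&(im.max(2)>60)).astype(np.uint8);p[:,:388]=0;p[:,436:]=0;p[:188]=0;p[236:]=0
ct=max(cv2.findContours(p,0,1)[0],key=cv2.contourArea);e=cv2.fitEllipse(cv2.convexHull(ct));print("plat",e,plane(c,[e[0]],.046))
for nm,a,b in [("cupA",(65,139),(72,485)),("button",(351,309),(335,343)),("nearRimR",(739,337),(458,237)),("deskNL",(256,347),(337,406)),("deskFL",(245,80),(120,362)),("lidtopL",(487,105),(227,60)),]:
    print(nm,tri(T(a),S(b)))
E
```

```text
deskFL [0.55   0.3281 0.065 ]
deskNL [0.3861 0.3224 0.065 ]
deskNR [0.3878 0.2169 0.065 ]
rimNR [0.3929 0.0374 0.101 ]
rimNL [0.3882 0.2145 0.101 ]
platform [0.4643 0.1282 0.046 ]
plate [0.5003 0.2745 0.067 ]
button [0.4096 0.2649 0.075 ]
barend [0.5125 0.2539 0.1   ]
ptr [0.485  0.3025 0.074 ]
red [0.5263 0.3086 0.067 ]
ring ((351.8263244628906, 198.60690307617188), (38.22118377685547, 41.52080535888672), 111.28558349609375) [[0.49594995 0.27551217 0.067     ]]
plat ((410.4109802246094, 197.73580932617188), (44.58619689941406, 65.43946075439453), 170.8687744140625) [[0.4978305  0.13348817 0.046     ]]
cupA (array([0.51524426, 0.44233197, 0.03150717]), np.float64(0.0019366031405883518))
button (array([0.40944089, 0.26542044, 0.08443081]), np.float64(0.0018320086808548623))
nearRimR (array([0.39203989, 0.03483551, 0.09437399]), np.float64(0.00043302961190456855))
deskNL (array([0.38491938, 0.32188015, 0.06646925]), np.float64(0.002832483387676211))
deskFL (array([0.54844362, 0.32710669, 0.06372115]), np.float64(0.003835611592833547))
lidtopL (array([0.51984977, 0.21626481, 0.26057314]), np.float64(0.0017811092490210637))
```

Measured so far, all within expected sizes:

| Quantity | Value |
|---|---|
| Box yaw | ≈1.6° |
| Platform | (.464, .128) |
| Cup | (.516, .443) |
| Dial axis | (.500, .274) |
| Button | (.4095, .265) |
| Lid top | z ≈ .265 |

Next I'll arc over to the cup.

```bash
cat > go.py <<'E'
import sys
from h import *
from scipy.spatial.transform import Rotation as Ro
o=observe();q=o["eef_rot"];R=Ro.from_quat([q[1],q[2],q[3],q[0]])
X=R.as_matrix()[:,0];print("t",round(o["time"],2),"pos",o["tool_pos"].round(4),"phi",np.degrees(np.arctan2(X[1],X[0])).round(2),"F",o["contact_force"].round(1),"w",round(o["grip_width"],4),"q",o["qpos"].round(2))
for a in sys.argv[1:]:
    x,y,z,f=map(float,a.split(","));f=np.radians(f)
    T=Ro.from_matrix(np.array([[np.cos(f),np.sin(f),0],[np.sin(f),-np.cos(f),0],[0,0,-1]]).astype(float))
    print(a,R.inv().apply(np.array([x,y,z])-o["tool_pos"]).round(4),np.degrees((R.inv()*T).as_rotvec()).round(2))
E
python3 go.py .50,-.42,.40,-69.4 .62,-.1,.42,-80 .58,.3,.42,-90 .516,.443,.2,-90
```

```text
t 0.3 pos [ 0.2458 -0.6553  0.2307] phi -69.44 F [ 1.3  0.2 -0.7] w 0.0911 q [-1.25  0.38  1.73  0.    1.03 -0.03]
.50,-.42,.40,-69.4 [-0.1311 -0.3207 -0.1692] [-0.    0.02 -0.04]
.62,-.1,.42,-80 [-0.3886 -0.5454 -0.1891] [ 0.    0.02 10.56]
.58,.3,.42,-90 [-0.7772 -0.6484 -0.189 ] [0.000e+00 2.000e-02 2.056e+01]
.516,.443,.2,-90 [-0.9335 -0.6387  0.031 ] [0.000e+00 2.000e-02 2.056e+01]
```

>>> play_rows:
  rows:
    - [[-0.131,-0.321,-0.169],[0,0,0],0]
    - [[-0.131,-0.321,-0.169],[0,0,0],0]
    - [[-0.131,-0.321,-0.169],[0,0,0],0]
    - [[-0.131,-0.321,-0.169],[0,0,0],0]
    - [[-0.131,-0.321,-0.169],[0,0,0],0]
    - [[-0.131,-0.321,-0.169],[0,0,0],0]
    - [[-0.131,-0.321,-0.169],[0,0,0],0]
    - [[-0.131,-0.321,-0.169],[0,0,0],0]
    - [[-0.131,-0.321,-0.169],[0,0,0],0]
    - [[-0.131,-0.321,-0.169],[0,0,0],0]

```text
time: 1.13
tool_pos: [0.5038, -0.4174, 0.4031]
eef_rot: [-0.0, 0.823, -0.569, 0.002]
contact_force: [0.4, 0.2, 0.3]
grip_width: 0.0914
```

>>> play_rows:
  rows:
    - [[-0.255,-0.225,-0.02],[0,0,10],0]
    - [[-0.255,-0.225,-0.02],[0,0,10],0]
    - [[-0.255,-0.225,-0.02],[0,0,10],0]
    - [[-0.255,-0.225,-0.02],[0,0,10],0]
    - [[-0.255,-0.225,-0.02],[0,0,10],0]
    - [[-0.255,-0.225,-0.02],[0,0,10],0]
    - [[-0.255,-0.225,-0.02],[0,0,10],0]
    - [[-0.255,-0.225,-0.02],[0,0,10],0]
    - [[-0.255,-0.225,-0.02],[0,0,10],0]
    - [[-0.255,-0.225,-0.02],[0,0,10],0]

```text
time: 1.97
tool_pos: [0.6248, -0.0968, 0.423]
eef_rot: [-0.001, 0.771, -0.637, 0.002]
contact_force: [-0.5, -0.6, 0.4]
grip_width: 0.0915
```

```bash
python3 go.py .60,.2,.42,-90 .54,.42,.30,-90 .516,.443,.12,-90
```

```text
t 1.97 pos [ 0.6248 -0.0968  0.423 ] phi -79.12 F [-0.5 -0.6  0.4] w 0.0915 q [-0.19  0.1   1.72 -0.    1.31  1.19]
.60,.2,.42,-90 [-0.2962 -0.0317  0.0025] [-0.18 -0.09 10.88]
.54,.42,.30,-90 [-0.5238 -0.014   0.122 ] [-0.18 -0.09 10.88]
.516,.443,.12,-90 [-0.5512  0.0058  0.3019] [-0.18 -0.09 10.88]
```

>>> play_rows:
  rows:
    - [[-0.296,-0.032,0.003],[-0.2,0,10.9],0]
    - [[-0.296,-0.032,0.003],[-0.2,0,10.9],0]
    - [[-0.296,-0.032,0.003],[-0.2,0,10.9],0]
    - [[-0.296,-0.032,0.003],[-0.2,0,10.9],0]
    - [[-0.296,-0.032,0.003],[-0.2,0,10.9],0]
    - [[-0.296,-0.032,0.003],[-0.2,0,10.9],0]
    - [[-0.524,-0.014,0.122],[-0.2,0,10.9],0]
    - [[-0.524,-0.014,0.122],[-0.2,0,10.9],0]
    - [[-0.524,-0.014,0.122],[-0.2,0,10.9],0]
    - [[-0.524,-0.014,0.122],[-0.2,0,10.9],0]

```text
time: 2.8
tool_pos: [0.5688, 0.2977, 0.3534]
eef_rot: [-0.001, -0.707, 0.708, -0.001]
contact_force: [1.3, 0.8, 0.1]
grip_width: 0.0913
```

```bash
python3 go.py .516,.443,.12,-90;python3 - <<'E'
from h import *
c=capture("side");save(c,"s3.png",(200,0,480,270),2)
E
```

```text
t 2.8 pos [0.5688 0.2977 0.3534] phi -90.08 F [1.3 0.8 0.1] w 0.0913 q [ 0.45  0.17  1.77 -0.    1.2   2.02]
.516,.443,.12,-90 [-0.1457  0.053   0.2331] [ 0.   -0.11 -0.08]
```

View pics/s3.png

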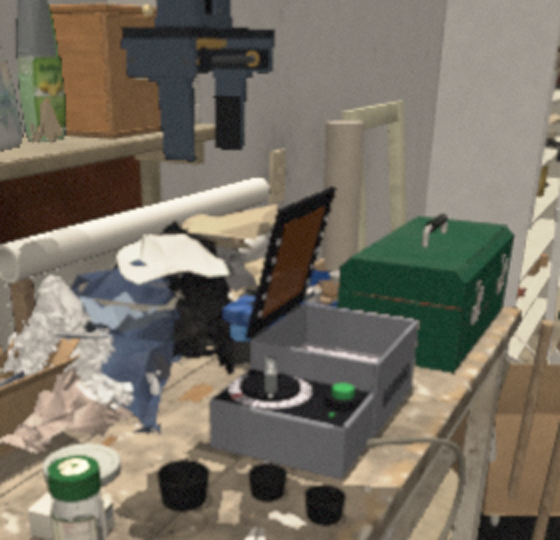

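The side view shows the gripper over the dial (crop ~(200,90)), with its long body axis along the jaw direction as I assumed. Going down over the cup.

>>> play_rows:
  rows:
    - [[-0.146,0.053,0.15],[0,0,0],0]
    - [[-0.146,0.053,0.15],[0,0,0],0]
    - [[-0.146,0.053,0.15],[0,0,0],0]
    - [[-0.146,0.053,0.15],[0,0,0],0]
    - [[-0.146,0.053,0.15],[0,0,0],0]
    - [[-0.146,0.053,0.15],[0,0,0],0]
    - [[-0.146,0.053,0.233],[0,0,0],0]
    - [[-0.146,0.053,0.233],[0,0,0],0]
    - [[-0.146,0.053,0.233],[0,0,0],0]
    - [[-0.146,0.053,0.233],[0,0,0],0]

```text
time: 3.68
tool_pos: [0.5123, 0.4459, 0.1157]
eef_rot: [-0.004, -0.707, 0.707, 0.001]
contact_force: [0.0, 1.9, 0.9]
grip_width: 0.0912
```

```bash
python3 go.py .516,.443,.024,-90
```

```text
t 3.68 pos [0.5123 0.4459 0.1157] phi -90.0 F [0.  1.9 0.9] w 0.0912 q [0.68 0.49 1.81 0.   0.84 2.25]
.516,.443,.024,-90 [ 0.0024 -0.0044  0.0917] [ 0.4  -0.27 -0.  ]
```

>>> play_rows:
  rows:
    - [[0.0025,-0.004,0.03],[0.4,-0.3,0],0]
    - [[0.0025,-0.004,0.05],[0.4,-0.3,0],0]
    - [[0.0025,-0.004,0.07],[0.4,-0.3,0],0]
    - [[0.0025,-0.004,0.085],[0.4,-0.3,0],0]
    - [[0.0025,-0.004,0.092],[0.4,-0.3,0],0]
    - [[0.0025,-0.004,0.092],[0.4,-0.3,0],0]
    - [[0.0025,-0.004,0.092],[0.4,-0.3,0],0]

```text
time: 4.27
tool_pos: [0.5165, 0.4433, 0.0251]
eef_rot: [0.001, -0.707, 0.707, 0.0]
contact_force: [1.1, 0.1, 0.7]
grip_width: 0.0912
```

```bash
python3 go.py .516,.443,.024,-90; python3 - <<'E'
from h import *
c=capture("top");save(c,"t4.png",(230,140,390,260),5)
E
```

```text
t 4.27 pos [0.5165 0.4433 0.0251] phi -90.02 F [1.1 0.1 0.7] w 0.0912 q [0.67 0.62 1.82 0.   0.7  2.25]
.516,.443,.024,-90 [0.0003 0.0005 0.0011] [-0.06  0.08 -0.02]
```

View pics/t4.png

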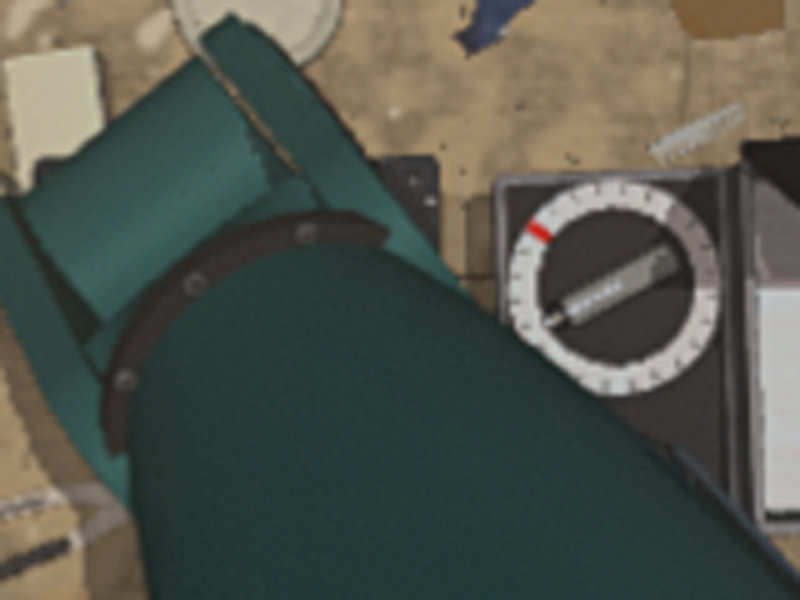

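The arm hides the cup from above, but the numbers agree. The dial ring centre is crop (615,288). Closing the jaws.

>>> play_rows:
  rows:
    - [[0,0,0.001],[0,0,0],60]
    - [[0,0,0.001],[0,0,0],90]
    - [[0,0,0.001],[0,0,0],140]
    - [[0,0,0.001],[0,0,0],200]
    - [[0,0,0.001],[0,0,0],200]
    - [[0,0,0.001],[0,0,0],200]
    - [[0,0,0.001],[0,0,0],200]
    - [[0,0,0.001],[0,0,0],200]

```text
time: 4.98
tool_pos: [0.5166, 0.4435, 0.0244]
eef_rot: [0.001, -0.707, 0.707, 0.0]
contact_force: [-0.8, -0.5, 2.0]
grip_width: 0.0528
```

>>> play_rows:
  rows:
    - [[0,0,-0.015],[0,0,0],200]
    - [[0,0,-0.03],[0,0,0],200]
    - [[0,0,-0.05],[0,0,0],200]
    - [[0,0,-0.08],[0,0,0],200]
    - [[0,0,-0.11],[0,0,0],200]
    - [[0,0,-0.14],[0,0,0],200]
    - [[0,0,-0.16],[0,0,0],200]
    - [[0,0,-0.16],[0,0,0],200]
    - [[0,0,-0.16],[0,0,0],200]

```text
time: 5.73
tool_pos: [0.5169, 0.4437, 0.1871]
eef_rot: [0.003, -0.707, 0.707, -0.0]
contact_force: [-1.1, -0.6, -0.3]
grip_width: 0.0529
```

```bash
python3 go.py .45,.3,.19,-88.4 .4643,.1278,.19,-88.4; python3 - <<'E'
from h import *
c=capture("side");save(c,"s5.png",(210,50,370,250),3)
E
```

```text
t 5.73 pos [0.5169 0.4437 0.1871] phi -90.01 F [-1.1 -0.6 -0.3] w 0.0529 q [0.67 0.4  1.8  0.   0.94 2.25]
.45,.3,.19,-88.4 [ 0.1437  0.0669 -0.0038] [-0.25  0.23 -1.61]
.4643,.1278,.19,-88.4 [ 0.3159  0.0526 -0.0044] [-0.25  0.23 -1.61]
```

View pics/s5.png

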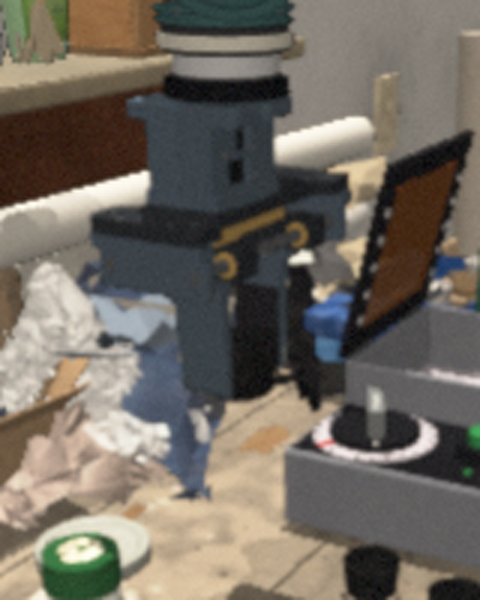

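The cup is held upright (crop ~(265,350), gap 52.9 mm), clear of everything. Carrying it over the near part of the box, away from the lid.

>>> play_rows:
  rows:
    - [[0.02,0.015,-0.004],[0,0,-0.4],200]
    - [[0.05,0.03,-0.004],[0,0,-0.8],200]
    - [[0.08,0.045,-0.004],[0,0,-1.2],200]
    - [[0.11,0.056,-0.004],[-0.2,0.2,-1.6],200]
    - [[0.144,0.067,-0.004],[-0.2,0.2,-1.6],200]
    - [[0.18,0.067,-0.004],[-0.2,0.2,-1.6],200]
    - [[0.215,0.065,-0.004],[-0.2,0.2,-1.6],200]
    - [[0.25,0.062,-0.004],[-0.2,0.2,-1.6],200]
    - [[0.28,0.058,-0.004],[-0.2,0.2,-1.6],200]
    - [[0.3,0.056,-0.004],[-0.2,0.2,-1.6],200]

```text
time: 6.62
tool_pos: [0.4594, 0.1408, 0.1877]
eef_rot: [0.002, 0.717, -0.698, -0.0]
contact_force: [0.7, 0.8, -0.7]
grip_width: 0.0526
```

>>> play_rows:
  rows:
    - [[0.012,0,0],[0,0,0],200]
    - [[0.012,0,0],[0,0,0],200]
    - [[0.012,0,0],[0,0,0],200]

```text
time: 6.87
tool_pos: [0.4592, 0.1283, 0.1871]
eef_rot: [0.002, 0.716, -0.698, -0.001]
contact_force: [-0.2, 0.6, -0.5]
grip_width: 0.0521
```

```bash
python3 go.py .4653,.1278,.075,-88.4
```

```text
t 6.87 pos [0.4592 0.1283 0.1871] phi -88.54 F [-0.2  0.6 -0.5] w 0.0521 q [ 0.22  0.09  2.2  -0.    0.86  1.77]
.4653,.1278,.075,-88.4 [ 0.0005 -0.0065  0.1121] [ 0.24 -0.1  -0.14]
```

>>> play_rows:
  rows:
    - [[0.0005,-0.003,0.02],[0.2,-0.1,0],200]
    - [[0.0005,-0.006,0.045],[0.2,-0.1,0],200]
    - [[0.0005,-0.0063,0.07],[0.2,-0.1,0],200]
    - [[0.0005,-0.0063,0.09],[0.2,-0.1,0],200]
    - [[0.0005,-0.0063,0.103],[0.2,-0.1,0],200]
    - [[0.0005,-0.0063,0.11],[0.2,-0.1,0],200]
    - [[0.0005,-0.0063,0.112],[0.2,-0.1,0],200]
    - [[0.0005,-0.0063,0.112],[0.2,-0.1,0],200]
    - [[0.0005,-0.0063,0.112],[0.2,-0.1,0],200]

```text
time: 7.62
tool_pos: [0.4655, 0.1282, 0.0757]
eef_rot: [-0.0, 0.716, -0.698, 0.0]
contact_force: [0.6, 0.0, -0.8]
grip_width: 0.0525
```

```bash
python3 go.py .4653,.1278,.0705,-88.4;python3 - <<'E'
from h import *
c=capture("top");save(c,"t6.png",(300,130,500,270),4)
E
```

```text
t 7.62 pos [0.4655 0.1282 0.0757] phi -88.52 F [ 0.6  0.  -0.8] w 0.0525 q [0.22 0.31 2.22 0.   0.62 1.77]
.4653,.1278,.0705,-88.4 [0.0004 0.0002 0.0052] [-0.01  0.01 -0.12]
```

View pics/t6.png

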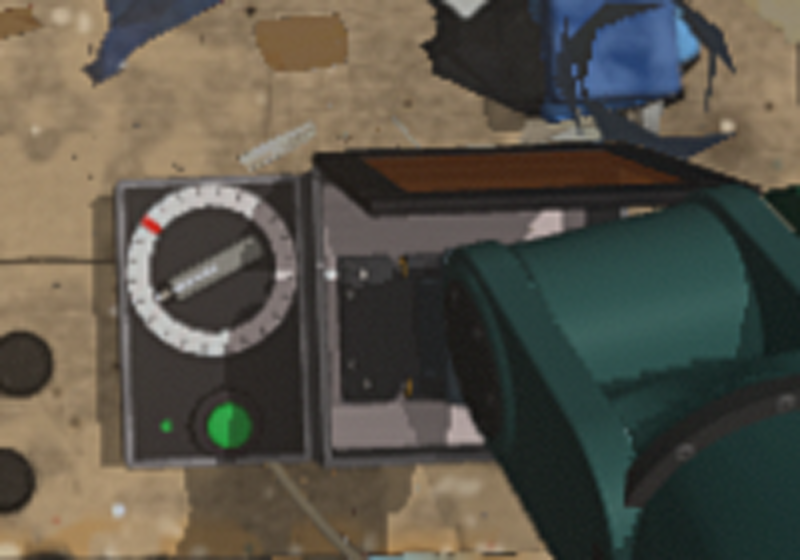

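The gripper is clear of the lid (lid front edge at crop row ~212, gripper body from row ~255). Lowering the last few millimetres.

>>> play_rows:
  rows:
    - [[0.0004,0,0.002],[0,0,0],200]
    - [[0.0004,0,0.003],[0,0,0],200]
    - [[0.0004,0,0.004],[0,0,0],200]
    - [[0.0004,0,0.005],[0,0,0],200]
    - [[0.0004,0,0.005],[0,0,0],200]
    - [[0.0004,0,0.005],[0,0,0],200]

```text
time: 8.17
tool_pos: [0.4656, 0.1277, 0.0709]
eef_rot: [-0.0, 0.716, -0.698, 0.0]
contact_force: [-1.0, 0.1, 0.6]
grip_width: 0.0524
```

>>> play_rows:
  rows:
    - [[0,0,0.001],[0,0,0],200]
    - [[0,0,0.0015],[0,0,0],200]
    - [[0,0,0.0015],[0,0,0],200]

```text
time: 8.42
tool_pos: [0.4658, 0.1277, 0.0701]
eef_rot: [-0.0, 0.716, -0.698, 0.0]
contact_force: [-6.4, -1.5, 21.6]
grip_width: 0.0525
```

>>> play_rows:
  rows:
    - [[0,0,-0.0004],[0,0,0],200]
    - [[0,0,-0.0004],[0,0,0],95]
    - [[0,0,-0.0004],[0,0,0],80]
    - [[0,0,-0.0004],[0,0,0],55]
    - [[0,0,-0.0004],[0,0,0],55]
    - [[0,0,-0.0004],[0,0,0],55]

```text
time: 8.92
tool_pos: [0.4657, 0.1277, 0.0705]
eef_rot: [-0.0, 0.716, -0.698, 0.0]
contact_force: [1.1, -0.3, 0.8]
grip_width: 0.0713
```

>>> play_rows:
  rows:
    - [[0,0,-0.01],[0,0,0],55]
    - [[0,0,-0.03],[0,0,0],55]
    - [[0,0,-0.06],[0,0,0],55]
    - [[0,0.002,-0.1],[0,0,0],55]
    - [[0,0.002,-0.14],[0,0,0],55]
    - [[0,0.004,-0.18],[0,0,0],55]
    - [[0,0.004,-0.22],[0,0,0],55]
    - [[0,0.004,-0.26],[0,0,0],55]
    - [[0,0.004,-0.3],[0,0,0],55]
    - [[0,0.004,-0.32],[0,0,0],55]

```text
time: 9.75
tool_pos: [0.4622, 0.1277, 0.3963]
eef_rot: [-0.002, 0.716, -0.698, 0.002]
contact_force: [0.9, -0.0, 1.1]
grip_width: 0.0716
```

```bash
python3 go.py .6,.3,.40,-88.4 .66,.13,.40,-90 .66,.13,.26,-90
```

```text
t 9.75 pos [0.4622 0.1277 0.3963] phi -88.53 F [ 0.9 -0.   1.1] w 0.0716 q [ 0.22 -0.16  2.03  0.    1.27  1.77]
.6,.3,.40,-88.4 [-0.1687 -0.1422 -0.0027] [-0.33  0.07 -0.13]
.66,.13,.40,-90 [ 0.0028 -0.1978 -0.0025] [-0.33  0.07  1.47]
.66,.13,.26,-90 [ 0.0029 -0.197   0.1375] [-0.33  0.07  1.47]
```

The cup is released. Next I'll go up and over, behind the lid.

>>> play_rows:
  rows:
    - [[0,-0.04,-0.004],[-0.3,0,1.5],55]
    - [[0,-0.08,-0.004],[-0.3,0,1.5],55]
    - [[0.002,-0.12,-0.004],[-0.3,0,1.5],55]
    - [[0.002,-0.138,-0.004],[-0.3,0,1.5],55]
    - [[0.002,-0.138,-0.004],[-0.3,0,1.5],55]
    - [[0.002,-0.138,0.04],[-0.3,0,1.5],55]
    - [[0.002,-0.138,0.08],[-0.3,0,1.5],55]
    - [[0.002,-0.138,0.12],[-0.3,0,1.5],55]
    - [[0.002,-0.138,0.143],[-0.3,0,1.5],55]
    - [[0.002,-0.138,0.143],[-0.3,0,1.5],55]

```text
time: 10.58
tool_pos: [0.5977, 0.129, 0.2495]
eef_rot: [-0.003, -0.707, 0.707, 0.003]
contact_force: [-0.2, -0.4, -0.5]
grip_width: 0.0715
```

```bash
python3 go.py .56,.129,.253,-88.4 ;python3 - <<'E'
from h import *
c=capture("top");s=capture("side")
a=c["image"][140:260,320:470];b=s["image"][60:210,290:420]
a=cv2.resize(a,None,fx=4,fy=4);b=cv2.resize(b,None,fx=3,fy=3)
out=np.zeros((480,600+390,3),np.uint8);out[:,:600]=a;out[:450,600:]=b
cv2.imwrite("pics/p7.png",cv2.resize(out,(800,388))[:,:,::-1])
E
```

```text
t 10.58 pos [0.5977 0.129  0.2495] phi -90.03 F [-0.2 -0.4 -0.5] w 0.0715 q [0.17 0.22 1.9  0.   1.02 1.74]
.56,.129,.253,-88.4 [-0.      0.0377 -0.0033] [ 0.41  0.   -1.63]
```

View pics/p7.png

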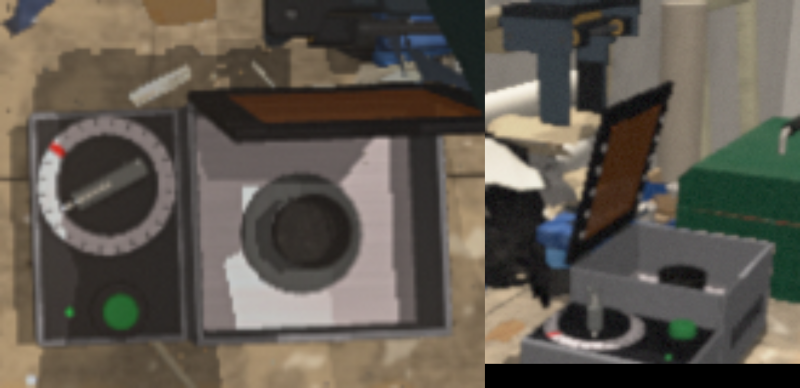

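The cup stands upright on the platform. The opening is centred at crop (312,230) and the platform at (300,232), which matches the expected parallax of ~12 px. The fingers are behind the lid. I'll check the centring numerically and then start pushing.

```bash
python3 - <<'E'
from h import *
c=capture("top")
f=lambda u,v:[320+u/3.232-.4,140+v/3.232-.4]
print(plane(c,[f(312.5,230)],.081),plane(c,[f(300.5,232)],.046))
E
```

```text
[[0.46666261 0.12857608 0.081     ]] [[0.46516114 0.12872995 0.046     ]]
```

>>> play_rows:
  rows:
    - [[0,0.02,-0.003],[0.4,0,-1.6],55]
    - [[0,0.03,-0.003],[0.4,0,-1.6],55]
    - [[0,0.037,-0.003],[0.4,0,-1.6],55]
    - [[0,0.044,-0.003],[0.4,0,-1.6],55]
    - [[0,0.05,-0.003],[0.4,0,-1.6],55]
    - [[0,0.053,-0.003],[0.4,0,-1.6],55]

```text
time: 11.23
tool_pos: [0.5481, 0.1297, 0.2596]
eef_rot: [-0.004, 0.717, -0.697, 0.003]
contact_force: [0.0, 0.8, -0.7]
grip_width: 0.0715
```

Centring is good to ~1.5 mm. Now I'll sweep the lid down along its arc.

>>> play_rows:
  rows:
    - [[0,0.008,0.006],[0.4,0,0],55]
    - [[0,0.017,0.01],[0.4,0,0],55]
    - [[0,0.026,0.014],[0.4,0,0],55]
    - [[0,0.034,0.018],[0.4,0,0],55]
    - [[0,0.048,0.026],[0.4,0,0],55]
    - [[0,0.061,0.036],[0.4,0,0],55]
    - [[0,0.072,0.048],[0.4,0,0],55]
    - [[0,0.082,0.061],[0.4,0,0],55]
    - [[0,0.089,0.072],[0.4,0,0],55]
    - [[0,0.095,0.083],[0.4,0,0],55]

```text
time: 12.07
tool_pos: [0.4527, 0.1271, 0.1746]
eef_rot: [-0.006, 0.717, -0.697, 0.005]
contact_force: [0.7, -0.1, 1.8]
grip_width: 0.0715
```

```bash
python3 go.py .446,.129,.152,-88.4 .444,.129,.126,-88.4
```

```text
t 12.07 pos [0.4527 0.1271 0.1746] phi -88.44 F [ 0.7 -0.1  1.8] w 0.0715 q [ 0.23  0.09  2.23 -0.    0.81  1.77]
.446,.129,.152,-88.4 [-0.002   0.007   0.0225] [-0.91  0.08 -0.04]
.444,.129,.126,-88.4 [-0.002   0.0094  0.0485] [-0.91  0.08 -0.04]
```

>>> play_rows:
  rows:
    - [[0,0.003,0.008],[-0.9,0,0],55]
    - [[0,0.005,0.015],[-0.9,0,0],55]
    - [[0,0.007,0.022],[-0.9,0,0],55]
    - [[0,0.008,0.029],[-0.9,0,0],55]
    - [[0,0.009,0.035],[-0.9,0,0],55]
    - [[0,0.009,0.041],[-0.9,0,0],55]
    - [[0,0.009,0.045],[-0.9,0,0],55]
    - [[0,0.009,0.048],[-0.9,0,0],55]
    - [[0,0.009,0.048],[-0.9,0,0],55]

```text
time: 12.82
tool_pos: [0.4443, 0.1269, 0.126]
eef_rot: [-0.0, 0.717, -0.697, -0.001]
contact_force: [-0.9, -0.4, -0.3]
grip_width: 0.0717
```

```bash
python3 go.py;python3 - <<'E'
from h import *
s=capture("side");save(s,"s8.png",(280,70,430,210),4)
E
```

```text
t 12.82 pos [0.4443 0.1269 0.126 ] phi -88.44 F [-0.9 -0.4 -0.3] w 0.0717 q [0.23 0.18 2.25 0.   0.72 1.77]
```

View pics/s8.png

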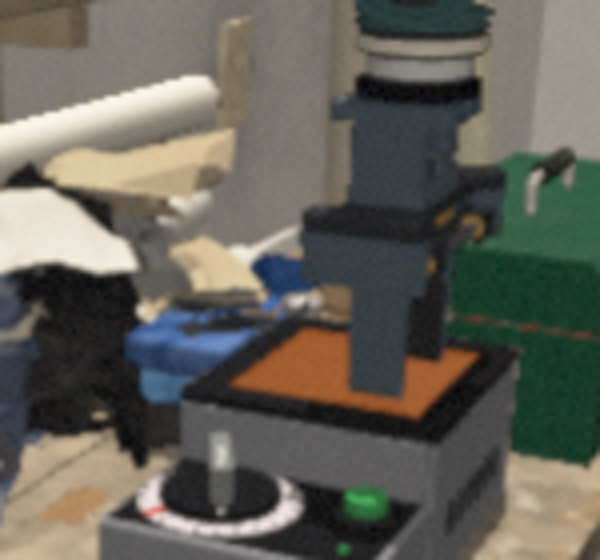

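The lid is down, with the fingers over the window at crop (380,390). Pressing gently until the force rises to confirm it is fully shut.

>>> play_rows:
  rows:
    - [[0,0.004,0.001],[0,0,0],55]
    - [[0,0.008,0.002],[0,0,0],55]
    - [[0,0.008,0.003],[0,0,0],55]

```text
time: 13.12
tool_pos: [0.4379, 0.127, 0.1249]
eef_rot: [-0.002, 0.717, -0.697, 0.001]
contact_force: [-6.7, -3.4, 44.8]
grip_width: 0.0716
```

>>> play_rows:
  rows:
    - [[0,0,0.001],[0,0,0],55]
    - [[0,0,0.0015],[0,0,0],55]
    - [[0,0,0.0015],[0,0,0],55]

```text
time: 13.37
tool_pos: [0.438, 0.1271, 0.125]
eef_rot: [-0.002, 0.717, -0.697, 0.001]
contact_force: [-11.5, -3.1, 34.9]
grip_width: 0.0719
```

The lid is hard against its stop (tips at z ≈ .108, which matches the shut outer face). Lifting off and measuring the dial from this position.

>>> play_rows:
  rows:
    - [[0,0,-0.03],[0,0,0],55]
    - [[0,0,-0.06],[0,0,0],55]
    - [[0,0,-0.09],[0,0,0],80]
    - [[0,0,-0.11],[0,0,0],110]
    - [[0,0,-0.11],[0,0,0],120]
    - [[0,0,-0.11],[0,0,0],120]

```text
time: 13.87
tool_pos: [0.4378, 0.127, 0.2359]
eef_rot: [-0.003, 0.717, -0.697, 0.002]
contact_force: [-0.2, -0.3, -0.4]
grip_width: 0.0495
```

```bash
python3 - <<'E'
from h import *
c=capture("top");save(c,"t9.png",(320,165,385,250),7)
im=cv2.cvtColor(c["image"],cv2.COLOR_RGB2GRAY)
# inside disc (r<36mm): bright pixels
uv=np.array([[u,v] for v in range(180,216) for u in range(330,376)])
P=plane(c,uv,.1);
for ctr in [np.array([.5003,.274])]:
  P74=plane(c,uv,.074)
  m=(np.linalg.norm(P74[:,:2]-ctr,axis=1)<.036)
  g=im[uv[:,1],uv[:,0]]
  b=m&(g>85);Q=P[b][:,:2];mu=Q.mean(0);w,V=np.linalg.eigh(np.cov((Q-mu).T));a=np.degrees(np.arctan2(V[1,1],V[0,1]))
  print(b.sum(),mu,np.sqrt(w*12),a,sorted(g[m])[::60])
hsv=cv2.cvtColor(c["image"],cv2.COLOR_RGB2HSV)
r=(cv2.inRange(hsv,(0,110,80),(9,255,255))|cv2.inRange(hsv,(171,110,80),(180,255,255)))[180:216,330:376]
y,x=np.nonzero(r);wt=hsv[180:216,330:376,1][y,x].astype(float);ru=[(x*wt).sum()/wt.sum()+330,(y*wt).sum()/wt.sum()+180];R=plane(c,[ru],.067)[0];d=R[:2]-[.5003,.274];print("red",ru,R,len(x),np.degrees(np.arctan2(d[1],d[0])),np.linalg.norm(d))
E
python3 go.py
```

```text
147 [0.4992931  0.27486854] [0.01708445 0.06103914] 117.5052777955725 [np.uint8(39), np.uint8(52), np.uint8(53), np.uint8(55), np.uint8(55), np.uint8(56), np.uint8(57), np.uint8(57), np.uint8(58), np.uint8(62), np.uint8(81), np.uint8(114), np.uint8(128)]
red [np.float64(337.3921649484536), np.float64(185.88948453608248)] [0.5258304  0.30892058 0.067     ] 15 53.829496187182336 0.04325792782833795
t 13.92 pos [0.4372 0.1269 0.2348] phi -88.38 F [-0.1  0.4  0.2] w 0.0487 q [ 0.23 -0.03  2.21  0.    0.95  1.77]
```

View pics/t9.png

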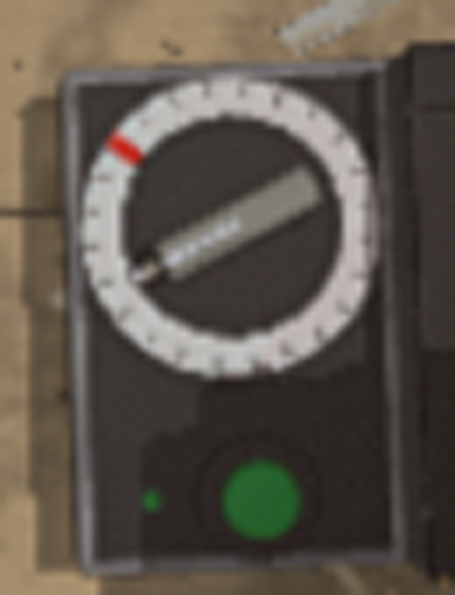

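Crop: the dial ring is centred at (230,226), the pointer tip at (138,274) and the red mark at (125,149). The pointer is at 117.4° and the mark at 53.8° in world angles, so a clockwise turn of ≈63.7° is needed (1.11 rad, within the stated range). Moving over the dial.

```bash
python3 go.py .4995,.2745,.2,27.5
```

```text
t 13.92 pos [0.4372 0.1269 0.2348] phi -88.38 F [-0.1  0.4  0.2] w 0.0487 q [ 0.23 -0.03  2.21  0.    0.95  1.77]
.4995,.2745,.2,27.5 [-0.1458 -0.0663  0.0353] [  -0.24   -0.2  -115.88]
```

>>> play_rows:
  rows:
    - [[-0.03,-0.012,0],[0,0,-7],120]
    - [[-0.06,-0.025,0],[0,0,-14],120]
    - [[-0.09,-0.038,0],[0,0,-21],120]
    - [[-0.12,-0.052,0],[0,0,-28],120]
    - [[-0.146,-0.066,0],[0,0,-35],120]
    - [[-0.146,-0.066,0],[0,0,-42],120]
    - [[-0.146,-0.066,0],[0,0,-49],120]
    - [[-0.146,-0.066,0],[0,0,-56],120]
    - [[-0.146,-0.066,0],[0,0,-63],120]
    - [[-0.146,-0.066,0],[0,0,-70],120]

```text
time: 14.75
tool_pos: [0.4982, 0.2744, 0.2333]
eef_rot: [-0.0, 0.988, -0.157, 0.001]
contact_force: [-1.6, 0.5, -0.3]
grip_width: 0.0481
```

>>> play_rows:
  rows:
    - [[0,0,0],[0,0,-46],120]
    - [[0,0,0],[0,0,-46],120]
    - [[0,0,0],[0,0,-46],120]
    - [[0,0,0],[0,0,-46],120]
    - [[0,0,0],[0,0,-46],120]
    - [[0,0,0],[0,0,-46],120]
    - [[0,0,0],[0,0,-46],120]
    - [[0,0,0],[0,0,-46],120]
    - [[0,0,0],[0,0,-46],120]

```text
time: 15.5
tool_pos: [0.4976, 0.2741, 0.232]
eef_rot: [0.0, 0.971, 0.241, -0.0]
contact_force: [-0.7, 0.8, -0.3]
grip_width: 0.0483
```

```bash
python3 go.py .4995,.2745,.13,27.5 .4995,.2745,.096,27.5
```

```text
t 15.5 pos [0.4976 0.2741 0.232 ] phi 27.84 F [-0.7  0.8 -0.3] w 0.0483 q [ 0.46  0.17  2.   -0.    0.97 -0.02]
.4995,.2745,.13,27.5 [0.0019 0.0005 0.102 ] [0.03 0.02 0.34]
.4995,.2745,.096,27.5 [0.0019 0.0005 0.136 ] [0.03 0.02 0.34]
```

>>> play_rows:
  rows:
    - [[0.002,0.0005,0.04],[0,0,0.3],120]
    - [[0.002,0.0005,0.08],[0,0,0.3],120]
    - [[0.002,0.0005,0.1],[0,0,0.3],120]
    - [[0.002,0.0005,0.112],[0,0,0.3],120]
    - [[0.002,0.0005,0.124],[0,0,0.3],120]
    - [[0.002,0.0005,0.133],[0,0,0.3],120]
    - [[0.002,0.0005,0.136],[0,0,0.3],120]
    - [[0.002,0.0005,0.136],[0,0,0.3],120]

```text
time: 16.17
tool_pos: [0.4998, 0.2746, 0.096]
eef_rot: [0.0, 0.971, 0.238, -0.0]
contact_force: [0.6, 0.3, -0.5]
grip_width: 0.0487
```

>>> play_rows:
  rows:
    - [[0,0,0],[0,0,0],170]
    - [[0,0,0],[0,0,0],200]
    - [[0,0,0],[0,0,0],240]
    - [[0,0,0],[0,0,0],240]
    - [[0,0,0],[0,0,0],240]
    - [[0,0,0],[0,0,0],240]

```text
time: 16.67
tool_pos: [0.4985, 0.274, 0.096]
eef_rot: [0.001, 0.971, 0.238, -0.002]
contact_force: [-7.9, -4.1, 9.3]
grip_width: 0.0137
```

```bash
python3 go.py .4995,.2745,.096,-36.2
```

```text
t 16.67 pos [0.4985 0.274  0.096 ] phi 27.52 F [-7.9 -4.1  9.3] w 0.0137 q [ 0.46  0.38  2.05 -0.    0.72 -0.02]
.4995,.2745,.096,-36.2 [ 0.0011 -0.      0.    ] [ 0.14  0.17 63.72]
```

The bar is gripped (13.7 mm). Turning clockwise about its own axis.

>>> play_rows:
  rows:
    - [[0,0,0],[0,0,6],240]
    - [[0,0,0],[0,0,12],240]
    - [[0,0,0],[0,0,18],240]
    - [[0,0,0],[0,0,24],240]
    - [[0,0,0],[0,0,30],240]
    - [[0,0,0],[0,0,36],240]
    - [[0,0,0],[0,0,42],240]
    - [[0,0,0],[0,0,48],240]
    - [[0,0,0],[0,0,53],240]
    - [[0,0,0],[0,0,57],240]

```text
time: 17.5
tool_pos: [0.4984, 0.274, 0.0961]
eef_rot: [0.001, 0.966, -0.257, -0.001]
contact_force: [-0.6, 0.3, 0.1]
grip_width: 0.0142
```

```bash
python3 go.py .4985,.274,.096,-36.2
```

```text
t 17.5 pos [0.4984 0.274  0.0961] phi -29.75 F [-0.6  0.3  0.1] w 0.0142 q [ 0.46  0.38  2.05 -0.    0.72  0.98]
.4985,.274,.096,-36.2 [ 0.     -0.0001  0.0001] [0.2  0.08 6.45]
```

>>> play_rows:
  rows:
    - [[0,0,0],[0,0,3],240]
    - [[0,0,0],[0,0,5],240]
    - [[0,0,0],[0,0,6.4],240]
    - [[0,0,0],[0,0,6.4],240]
    - [[0,0,0],[0,0,6.4],240]
    - [[0,0,0],[0,0,6.4],180]
    - [[0,0,0],[0,0,6.4],120]
    - [[0,0,0],[0,0,6.4],120]
    - [[0,0,0],[0,0,6.4],120]

```text
time: 18.25
tool_pos: [0.4985, 0.2739, 0.0962]
eef_rot: [0.001, 0.951, -0.31, -0.001]
contact_force: [-0.2, 0.3, 0.1]
grip_width: 0.0375
```

>>> play_rows:
  rows:
    - [[0,0,-0.03],[0,0,6.4],120]
    - [[0,0,-0.06],[0,0,6.4],120]
    - [[0,0,-0.1],[0,0,6.4],120]
    - [[0,0,-0.13],[0,0,6.4],120]
    - [[0.11,0.08,-0.13],[0,0,6.4],120]
    - [[0.11,0.08,-0.13],[0,0,6.4],120]
    - [[0.11,0.08,-0.13],[0,0,6.4],120]
    - [[0.11,0.08,-0.13],[0,0,6.4],120]
    - [[0.11,0.08,-0.13],[0,0,6.4],120]

```text
time: 19.0
tool_pos: [0.5412, 0.1425, 0.2265]
eef_rot: [0.002, 0.931, -0.364, -0.001]
contact_force: [-1.0, 0.8, 0.2]
grip_width: 0.0479
```

```bash
python3 go.py .4095,.265,.15,-36.2; python3 - <<'E'
from h import *
c=capture("top");save(c,"t10.png",(320,165,385,250),7)
im=cv2.cvtColor(c["image"],cv2.COLOR_RGB2GRAY)
uv=np.array([[u,v] for v in range(180,216) for u in range(330,376)]);g=im[uv[:,1],uv[:,0]]
P=plane(c,uv,.1);m=np.linalg.norm(plane(c,uv,.074)[:,:2]-[.4995,.2745],axis=1)<.034
b=m&(g>85);Q=P[b][:,:2];mu=Q.mean(0);w,V=np.linalg.eigh(np.cov((Q-mu).T));print(b.sum(),mu,np.sqrt(w*12),np.degrees(np.arctan2(V[1,1],V[0,1])))
E
```

```text
t 19.0 pos [0.5412 0.1425 0.2265] phi -42.7 F [-1.   0.8  0.2] w 0.0479 q [ 0.22  0.17  2.02 -0.    0.96  0.96]
.4095,.265,.15,-36.2 [-0.1799 -0.001   0.0766] [ 0.2   0.04 -6.5 ]
44 [0.50840146 0.28546029] [0.00706861 0.03816477] 54.55972145112872
```

View pics/t10.png

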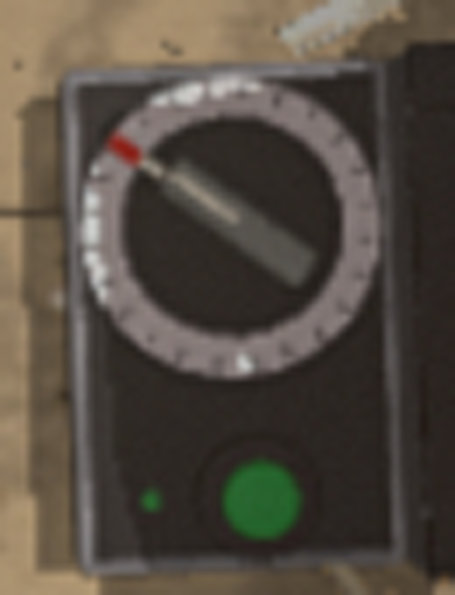

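The pointer tip at crop (140,160) meets the inner end of the red mark (125,149). I'll refine the bar angle numerically, since the bar is in shadow.

```bash
python3 - <<'E'
from h import *
c=capture("top");k=8
im=cv2.resize(c["image"][165:250,320:385],None,fx=k,fy=k,interpolation=cv2.INTER_CUBIC)
px=lambda p:(np.array(p,float)+.5)/k-.5+[320,165]
hsv=cv2.cvtColor(im,cv2.COLOR_RGB2HSV);g=im.max(2)
yy,xx=np.mgrid[:im.shape[0],:im.shape[1]];uv=px(np.c_[xx.ravel(),yy.ravel()])
ring=plane(c,uv,.067)[:,:2]
for ctr in ([.5003,.2742],[.4985,.274]):
  ctr=np.array(ctr)
  P=plane(c,uv,.1)[:,:2];rd=np.linalg.norm(plane(c,uv,.074)[:,:2]-ctr,axis=1)
  for t in (60,66,72):
    b=(rd<.031)&(g.ravel()>t);M=b.reshape(g.shape).astype(np.uint8)
    ct=max(cv2.findContours(M,0,1)[0],key=cv2.contourArea)
    Q=plane(c,px(ct.reshape(-1,2)),.1)[:,:2];r=cv2.minAreaRect((Q*1e4).astype(np.float32))
    bx=cv2.boxPoints(r);e=[bx[1]-bx[0],bx[2]-bx[1]];e=max(e,key=np.linalg.norm)
    print(t,np.array(r[0])/1e4,np.array(r[1])/10,np.degrees(np.arctan2(e[1],e[0]))%180)
  red=((hsv[...,0]<9)|(hsv[...,0]>171))&(hsv[...,1]>110)&(hsv[...,2]>70);q=ring[red.ravel()&(np.abs(np.linalg.norm(ring-ctr,axis=1)-.044)<.008)];d=q.mean(0)-ctr;print("red",np.degrees(np.arctan2(d[1],d[0])),np.linalg.norm(d),len(q))
  # tip: bright low-saturation pixels between r 31 and 37.5 mm
  d74=plane(c,uv,.075)[:,:2]-ctr;an=np.degrees(np.arctan2(d74[:,1],d74[:,0]));rr=np.linalg.norm(d74,axis=1)
  b=(rr>.030)&(rr<.036)&(abs(an-54)<20)
  wt=np.clip(g.ravel()[b].astype(float)-80,0,None);print("tip",(an[b]*wt).sum()/wt.sum(),(rr[b]*wt).sum()/wt.sum(),wt.max())
# ring centre by ellipse fit of outer edge
M=((g>95)&(hsv[...,1]<70)).astype(np.uint8);M[:60]=0;M[440:]=0
ct=max(cv2.findContours(M,0,1)[0],key=lambda q:cv2.boundingRect(q)[2]);x,y,w,h=cv2.boundingRect(ct);e=cv2.fitEllipse(cv2.convexHull(ct));print((x,y,w,h),e,plane(c,[px(e[0])],.067))
E
```

```text
60 [0.50106514 0.27559863] [59.09945068 13.67521667] 53.76114
66 [0.5012626  0.27573821] [58.64594727 12.55401611] 53.854355
72 [0.50141724 0.27583733] [58.29103394 11.49299774] 53.64064
red 53.75380038844039 0.04356473772847289 854
tip 53.82517848956344 0.03312433334778408 67.0
60 [0.50071431 0.27511995] [57.91246948 13.67521667] 53.76112
66 [0.50091377 0.27526067] [57.4632019  12.55401611] 53.8543
72 [0.50106377 0.27535718] [57.09857178 11.49299774] 53.64064
red 52.04859261463489 0.044810139316893344 854
tip 51.41720905160406 0.03309098448384661 67.0
(68, 65, 367, 375) ((226.69276428222656, 233.50083923339844), (419.5850524902344, 473.8595886230469), 50.160030364990234) [[0.50733068 0.28456873 0.067     ]]
```

Bar 53.8°, tip 53.8°, red mark 53.75°: aligned. Now the button, with the fingers closed.

>>> play_rows:
  rows:
    - [[-0.04,0,0],[0,0,-6.5],255]
    - [[-0.08,0,0],[0,0,-6.5],255]
    - [[-0.12,0,0],[0,0,-6.5],255]
    - [[-0.16,-0.001,0],[0,0,-6.5],255]
    - [[-0.18,-0.001,0],[0,0,-6.5],255]
    - [[-0.18,-0.001,0.03],[0,0,-6.5],255]
    - [[-0.18,-0.001,0.06],[0,0,-6.5],255]
    - [[-0.18,-0.001,0.077],[0,0,-6.5],255]
    - [[-0.18,-0.001,0.077],[0,0,-6.5],255]
    - [[-0.18,-0.001,0.077],[0,0,-6.5],255]

```text
time: 19.93
tool_pos: [0.4075, 0.2679, 0.1492]
eef_rot: [0.002, 0.951, -0.309, -0.002]
contact_force: [-0.3, 0.8, 0.4]
grip_width: 0.0002
```

```bash
python3 go.py .4095,.265,.108,-36.2
```

```text
t 19.93 pos [0.4075 0.2679 0.1492] phi -36.01 F [-0.3  0.8  0.4] w 0.0002 q [0.53 0.17 2.19 0.   0.78 1.16]
.4095,.265,.108,-36.2 [0.0034 0.001  0.0412] [0.29 0.12 0.19]
```

>>> play_rows:
  rows:
    - [[0.003,0.001,0.015],[0.3,0,0],255]
    - [[0.003,0.001,0.03],[0.3,0,0],255]
    - [[0.003,0.001,0.041],[0.3,0,0],255]
    - [[0.003,0.001,0.045],[0.3,0,0],255]
    - [[0.003,0.001,0.047],[0.3,0,0],255]
    - [[0.003,0.001,0.047],[0.3,0,0],255]

```text
time: 20.43
tool_pos: [0.4093, 0.2655, 0.1026]
eef_rot: [-0.0, 0.951, -0.309, -0.001]
contact_force: [-1.3, 0.1, 1.4]
grip_width: 0.0004
```

>>> play_rows:
  rows:
    - [[0,0,0.002],[0,0,0],255]
    - [[0,0,0.004],[0,0,0],255]
    - [[0,0,0.004],[0,0,0],255]

```text
time: 20.68
tool_pos: [0.4097, 0.2658, 0.099]
eef_rot: [-0.001, 0.951, -0.309, -0.001]
contact_force: [-1.1, 1.3, 4.0]
grip_width: 0.0004
```

>>> play_rows:
  rows:
    - [[0,0,0.001],[0,0,0],255]
    - [[0,0,0.002],[0,0,0],255]
    - [[0,0,0.002],[0,0,0],255]

```text
time: 20.93
tool_pos: [0.4099, 0.2659, 0.0979]
eef_rot: [-0.001, 0.951, -0.309, -0.001]
contact_force: [-8.0, -5.6, 24.9]
grip_width: 0.0007
```

The press bottomed out (force 4 → 25 N, with tips at .081 after about 5–6 mm of travel). Letting go and backing off for a final look.

>>> play_rows:
  rows:
    - [[0,0,0],[0,0,0],255]
    - [[0,0,-0.01],[0,0,0],255]
    - [[0,0,-0.03],[0,0,0],255]
    - [[0,0,-0.06],[0,0,0],255]
    - [[0,0,-0.1],[0,0,0],255]
    - [[0,0,-0.14],[0,0,0],255]
    - [[0,0,-0.18],[0,0,0],255]
    - [[0,0,-0.22],[0,0,0],255]
    - [[0,0,-0.25],[0,0,0],255]
    - [[0,0,-0.25],[0,0,0],255]

```text
time: 21.77
tool_pos: [0.412, 0.2664, 0.3549]
eef_rot: [-0.004, 0.951, -0.309, 0.002]
contact_force: [0.6, 0.8, 0.1]
grip_width: 0.0003
```

```bash
python3 go.py .52,.05,.35,-36.2
```

```text
t 21.77 pos [0.412  0.2664 0.3549] phi -36.01 F [0.6 0.8 0.1] w 0.0003 q [ 0.53 -0.11  2.05  0.    1.19  1.15]
.52,.05,.35,-36.2 [0.2146 0.1116 0.0043] [-0.56 -0.11  0.19]
```

>>> play_rows:
  rows:
    - [[0.06,0.03,0],[0,0,0],255]
    - [[0.1,0.05,0],[0,0,0],255]
    - [[0.14,0.07,0],[0,0,0],255]
    - [[0.18,0.09,0],[0,0,0],255]
    - [[0.215,0.11,0],[0,0,0],255]
    - [[0.215,0.11,0],[0,0,0],255]
    - [[0.215,0.11,0],[0,0,0],255]
    - [[0.215,0.11,0],[0,0,0],255]

```text
time: 22.43
tool_pos: [0.5214, 0.0497, 0.354]
eef_rot: [-0.004, 0.951, -0.31, 0.002]
contact_force: [-0.1, 0.4, -0.4]
grip_width: 0.0001
```

```bash
python3 - <<'E'
from h import *
c=capture("top");s=capture("side")
a=cv2.resize(c["image"][160:250,320:400],None,fx=5,fy=5);b=cv2.resize(s["image"][130:220,290:370],None,fx=5,fy=5)
cv2.imwrite("pics/f.png",np.hstack([a,b])[:,:,::-1])
E
```

```text
(no output)
```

The picture limit is reached, so the last check is numeric: the dial and button against the t10 crop, and the lid's amber outline in the side view against a shut lid.

```bash
python3 - <<'E'
from h import *
c=capture("top");s=capture("side")
hsv=cv2.cvtColor(c["image"],cv2.COLOR_RGB2HSV)
g=cv2.inRange(hsv,(45,120,60),(80,255,255));g[:225]=0;g[245:]=0;g[:,:345]=0;g[:,370:]=0
y,x=np.nonzero(g);print("button px",x.mean(),y.mean(),len(x))
k=8;im=cv2.resize(c["image"][165:250,320:385],None,fx=k,fy=k,interpolation=cv2.INTER_CUBIC);v=im.max(2);px=lambda p:(np.array(p,float)+.5)/k-.5+[320,165]
yy,xx=np.mgrid[:im.shape[0],:im.shape[1]];uv=px(np.c_[xx.ravel(),yy.ravel()]);rd=np.linalg.norm(plane(c,uv,.074)[:,:2]-[.5003,.2742],axis=1)
for t in (60,66,85):
    M=((rd<.031)&(v.ravel()>t)).reshape(v.shape).astype(np.uint8);ct=max(cv2.findContours(M,0,1)[0],key=cv2.contourArea)
    Q=plane(c,px(ct.reshape(-1,2)),.1)[:,:2];r=cv2.minAreaRect((Q*1e4).astype(np.float32));bx=cv2.boxPoints(r);e=max([bx[1]-bx[0],bx[2]-bx[1]],key=np.linalg.norm);print("bar",t,np.array(r[1])/10,np.degrees(np.arctan2(e[1],e[0]))%180)
hs=cv2.cvtColor(s["image"],cv2.COLOR_RGB2HSV);a=cv2.inRange(hs,(5,130,90),(18,255,255));a[:,:320]=0;a[:,415:]=0;a[:140]=0;a[185:]=0
ct=max(cv2.findContours(a,0,1)[0],key=cv2.contourArea).reshape(-1,2)
ext=[ct[ct[:,0].argmin()],ct[ct[:,1].argmin()],ct[ct[:,0].argmax()],ct[ct[:,1].argmax()]]
print("amber corners",ext);P=plane(s,ext,.109);print(P.round(3));print("sides",[np.linalg.norm(P[i]-P[(i+1)%4]).round(3) for i in range(4)])
E
```

```text
button px 356.89 235.95 100
bar 60 [60.0456665  16.19516449] 54.033875
bar 66 [59.78182983 15.07003326] 53.798096
bar 85 [59.03692627 12.8913681 ] 53.947216
amber corners [array([338, 165], dtype=int32), array([355, 152], dtype=int32), array([398, 159], dtype=int32), array([382, 174], dtype=int32)]
[[0.531 0.19  0.109]
 [0.537 0.07  0.109]
 [0.411 0.07  0.109]
 [0.41  0.196 0.109]]
sides [np.float64(0.12), np.float64(0.125), np.float64(0.126), np.float64(0.121)]
```

```bash
python3 -c "
from workcell import *
print(job_done())"
```

```text
the job is handed in; nothing more can be done
None
```

The job is done and handed in at about 22.5 s of the 72 s allowed. I picked the largest of the three black cups on the bench. I gripped it from outside, kept it upright all the way, and set it on the platform. Then I shut the lid, turned the dial about 64° clockwise to the red mark, and last pressed and released the green button.

Last checks:
- **Cup:** upright and within about 1.5 mm of the platform centre, measured before the lid was shut.
- **Lid:** pressed against its stop. In the side view, the corners of the amber window fit a flat rectangle of about 120 × 125 mm at the height of a shut lid.
- **Dial:** the pointer bar measured 53.8–54.0° after everything else was done, against 53.75° for the red mark.
- **Button:** it bottomed out, with the force rising from 4 to 25 N after roughly 5–6 mm of travel. Its green top was still in place in the top view after I let go.

Two things were less clean than planned:
- **Lid force:** confirming the lid was shut briefly put 45 N on the fingertips. The 40 N limit is for the arm and gripper body, which weren't touching anything, as far as I could tell.
- **Final picture:** I couldn't view it because the 12-picture limit was reached, so the final dial, button and lid checks are measurements only. I did not re-check the bystander objects at the end, but the arm never went down near them.

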